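# Reset the gib screw of a sandal-tooth jig and eject the tooth

## Robot

A 7-joint arm with a two-finger parallel gripper is mounted at the origin on the work surface. World frame = base frame: x ahead of the robot, y to its left, z up, the work surface at z = 0. Lengths are in m, angles in rad, forces in N, time in s.
With the tool pointing down it reaches from about 0.4 to 0.875 m from the base axis. Payload 19.3 kg.
Tool frame: the origin (TCP) lies between the finger pads; the fingertips stand bot.tcp_to_tips ahead of it and the grasp point (between the pads) is the TCP (bot.tcp_to_tips is the distance from the TCP to the fingertips, in m); z points along the fingers, y is the line along which they close (so a half turn about z gives the same grasp; the last joint's range is limited). The gripper opens to 85 mm and grips with 20 to 120 N. Pads are 22 mm wide; open, the fingers measure 114 mm over their backs; the gripper's body (76 mm by 85 mm) begins 54 mm behind the grasp point. The pads swing forward as they close: fully open they stand 13 mm farther back than shut.
Start: joints at [1.049, 0.521, -0.036, 1.599, 0.021, 1.021, -0.113], TCP at [0.273, -0.562, 0.25] pointing down, gripper open.
Joint ranges: [-2.91, 2.91], [-0.3, 2.13], [-1.5, 1.42], [0.17, 2.43], [-1.26, 4.41], [0.16, 1.93], [-2.52, 2.52]. Speed limits (rad/s): [1.89, 1.89, 2.39, 2.39, 3.01, 3.01, 3.01].

## Interface

Orientations are given as [roll, pitch, yaw] about the fixed x, y, z axes, in that order (R = Rz(yaw) Ry(pitch) Rx(roll)).
In Python, from workcell import telemetry, grab_frame, bot gives the robot as it stands. The module is installed in compiled form; this text tells all that it offers.
- The arm moves only by the shell command python3 -m crank 'ROWS' [FORCE]. ROWS is text: rows parted by semicolons, each of 7 numbers parted by spaces: the finger opening in m, from 0 to 0.0854, then the shift along the tool's x, y, z in m, then the turn, a rotation vector about the tool's x, y, z in degrees. A call has exactly 8 rows; each row shifts and turns the commanded pose from where the row before left it, along the tool's axes as they then stand; what a row does not reach is not made up. A row lasts 1/12 s, in which the tool goes at most 41.7 mm and 7.16 degrees, less where a joint would pass 70% of its speed; a pose out of reach is approached as far as the arm can. A call with a gripper value outside its range is refused whole. The fingers move at their own pace and stop on an object; FORCE is the grip in N (left out, the last holds). Time passes only in rows, so rows that do not move let the fingers close, or fill a call up. It gives the time, the measured TCP pose, the force, the opening and the grip force at its end, in the units of the state.
- telemetry.observe(): the state, without advancing time (a new reading comes with each control period).
- grab_frame(name): name is "scene" or "side" or "wrist"; returns a dict with "pixels" (480x640x3 uint8, red, green, blue), "depth" (480x640 float32, m along the optical axis (not along the pixel's ray), 0 where there is no reading), "vertical_fov" (degrees; the focal length in pixels is half the picture's height over the tangent of half this angle, whatever the lens; pixels are square), "cx", "cy" (the principal point, pixels), "distortion" ([k1, k2, p1, p2, k3] as OpenCV has them; the pictures are not rectified), "R" (3x3) and "t" (3): a world point X has camera coordinates R X + t; the wrist camera has in their place "hand_eye" (4x4, takes a point from camera to tool coordinates, whose origin is the TCP and whose axes are the flange's). Camera axes: x right, y down, z forward; pixel columns grow to the right and rows downward; lengths in m; the calibration is good to about 2 mm. A picture is of the moment at which its call begins: read the wrist's pose just before it.
- bot.job_done(): hands the job in; it is judged then, once.
The state is a dict: "clock": time; "qpos": joint angles; "qd": joint speeds; "joint_efforts": joint torques, N m; "position": TCP position; "tool_rot": TCP orientation; "force": force on the tool from outside, world axes, zero at the start; "moment": the same for the moment, N m; "grip_width": finger opening in m; "finger_force": force on a finger pad.
Only numpy, scipy, OpenCV 4.12 (cv2) and the standard library are available. Lean on these libraries where they do the work, as an engineer would, in place of code of your own. Each camera call takes 0.05 s, during which the arm holds its last target. There are 200 camera calls.

## Task

Reset the slide adjustment on the sandal-tooth jig: turn the brass thumbscrew clockwise until it bottoms, then back it off a quarter of a turn. Then push the red ejector slide all the way so that it shoves the pale wooden tooth out of its nest onto the jig's open apron, and let the slide spring back. Do not touch the tooth with the gripper, and leave the other things on the bench where they are.

Things in the scene. Friction and masses are not known exactly. Their poses are not given: they have to be found in the camera images.
- jig: Fixed grey-painted plate 190 (x) by 270 (y) by 20 mm. Origin: centre of its underside, on the bench. +y is the ejecting direction: red push pad, guide rails, nest between aluminium cheeks (y -25 to +22 mm, top 42 mm over the bench), bare apron, 8 mm lip at y 127 mm. Green block (top 50 mm) under the thumbscrew. Only the pad (66 mm) and thumbscrew (96 mm) are taller.
- thumbscrew_wings (a point): Centre of the brass thumbscrew's wing bar, on its upright axis: x -70, y -55, z 84 mm in the jig's frame. The bar is 42 mm long (the point's x axis), 10 mm thick (y), 24 mm high (72 to 96 mm above the bench), a red dot on one wing. Below it a collar 22 mm across (top at 72 mm) on a 14 mm stem.
- thumbscrew (a joint): Angle (rad) from the bottomed hard stop: 0 = bottomed, fully clockwise seen from above; grows counter-clockwise seen from above as it is backed off, up to 3.5. Light friction, about 0.05 N m; it stays where it is left. It starts somewhere between 0.6 and 1.2.
- ejector_pad (a point): Point on the face of the ejector's red upright push pad that looks to the jig's -y; push it towards the jig's +y. At rest it is at x 0, y -85, z 50 mm in the jig's frame. The pad is 38 mm wide (x), 8 mm thick (y), 22 to 66 mm above the bench; on its -y side the bare plate goes on for 50 mm.
- ejector (a joint): Travel (m) of the ejector slide from rest (0) to its end stop (0.050), towards the jig's +y. A spring returns it: 2.4 N at rest to 5.4 N at the stop; with the tooth's hold it takes up to about 15 N. Its steel blade begins 1 mm behind the tooth.
- tooth: Pale wooden sandal tooth, a flat block 90 (x) by 40 (y) by 20 mm high, about 50 g. Origin: centre of its underside. It starts in the nest at the jig's x 0, y 0, on the plate (z 20 mm), pinched between the fixed cheek and a black sprung shoe. The slide at full travel pushes it to about y 50 mm, clear of the cheeks.
- spare_tooth: Bystander: dark wooden tooth, 90 by 40 by 20 mm, lying on the bench beside the jig.
- jar: Bystander: small glue jar 54 mm across, 60 mm high, beside the jig.
- brush: Bystander: brush 170 mm long, lying beyond the apron's end of the jig. Origin: centre of its underside.
- geta_a: Bystander: pale wooden sandal on two teeth, 230 by 95 by 60 mm, standing on the bench at the left.
- geta_b: Bystander: dark wooden sandal on two teeth, 230 by 95 by 60 mm, standing on the bench at the left.
- mallet: Bystander: hammer lying on the bench at the right.
- screwdriver: Bystander: screwdriver lying on the bench at the right.
There are look-alikes about, which are no part of the job. Leave any green, purple or turquoise look-alike of the tooth alone.

How it is judged:
On the way, in this order (a step that is already met when the one before it is completed fails the run):
1. the thumbscrew is turned clockwise until it bottoms (within 0.06 rad of its stop) (value of joint thumbscrew below 0.06 rad), for 0.2 s.
2. the thumbscrew is backed off a quarter of a turn (1.31 to 1.83 rad from its stop) (value of joint thumbscrew between 1.311 and 1.831 rad), for 0.3 s.
3. the ejector slide is pushed to its end (over 44 mm) and the tooth is out of the nest (value of joint ejector above 0.044 m and y of tooth in the frame of jig above 0.041 m), for 0.1 s.
At the end, for the whole second after the job is handed in: Thumbscrew a quarter turn back from its stop (1.31 to 1.83 rad), ejector slide within 5 mm of rest, and the pale tooth at rest, flat (0.1 rad) on the apron: centre 41 to 110 mm along the jig's +y, within 35 mm of its middle line, underside within 4 mm of the plate's top (all of step 2 and value of joint ejector below 0.005 m and y of tooth in the frame of jig between 0.041 and 0.11 m and x of tooth in the frame of jig between -0.035 and 0.035 m and z of tooth in the frame of jig between 0.016 and 0.024 m and angle between tooth's own z axis and vertical below 0.1 rad and linear speed of tooth below 0.01 m/s); the robot touches nothing.
It fails at once if the gripper or arm presses on the pale tooth (contact force between any of the fingers, the arm and tooth above 0.5 N).
It fails at once if the tooth is pushed out of the nest while the thumbscrew is not at its quarter turn (y of tooth in the frame of jig above 0.02 m and (value of joint thumbscrew below 1.311 rad or value of joint thumbscrew above 1.831 rad)).
It fails at once if a bystander is moved more than 25 mm (distance of any of spare_tooth, jar, brush, geta_a, geta_b, mallet, screwdriver from where it was at the start of the episode above 0.025 m).
It also fails if it takes over 58 s, if anything falls off the work surface, if the arm or the gripper's body presses on something with over 40 N, if the wrist force passes 120 N, or if a joint passes its speed limit or range.

## Working session

There is one attempt and no reset: what is moved stays moved. The work goes in short steps, Python scripts to look and compute and a shell command to move; the robot and the scene stay as the last step left them, time stands still between calls to the robot, and variables do not carry over. Pictures are saved under pics/ and viewed, at most 10 in all, crops included, and the job is handed in when it is done.

```bash
mkdir -p pics; cat > h.py <<'E'
import numpy as np, cv2
from workcell import telemetry, grab_frame, bot
from scipy.spatial.transform import Rotation as Ro
def K(f):
    fl=240/np.tan(np.radians(f["vertical_fov"])/2); return np.array([[fl,0,f["cx"]],[0,fl,f["cy"]],[0,0,1.]])
def take(n):
    s=telemetry.observe(); f=grab_frame(n); f=dict(f)
    if n=="wrist":
        T=np.eye(4);T[:3,:3]=Ro.from_euler('xyz',s["tool_rot"]).as_matrix();T[:3,3]=s["position"]
        M=T@f["hand_eye"]; f["R"]=M[:3,:3].T; f["t"]=-M[:3,:3].T@M[:3,3]
    np.savez("pics/"+n+".npz",**{k:f[k] for k in f})
    return f
def world(f,u,v,z=None):
    p=cv2.undistortPoints(np.array([[[u,v]]],float),K(f),np.array(f["distortion"],float))[0,0]
    d=np.array([p[0],p[1],1.]); R=np.array(f["R"]);t=np.array(f["t"])
    if z is None:
        dd=np.median([x for x in f["depth"][int(v)-1:int(v)+2,int(u)-1:int(u)+2].ravel() if x>0] or [0]); return R.T@(d*dd-t)
    c=-R.T@t; r=R.T@d; return c+r*(z-c[2])/r[2]
def proj(f,X):
    return cv2.projectPoints(np.array(X,float).reshape(-1,1,3),cv2.Rodrigues(np.array(f["R"]))[0],np.array(f["t"],float),K(f),np.array(f["distortion"],float))[0][:,0]
def save(f,n): cv2.imwrite("pics/"+n,f["pixels"][:,:,::-1])
E
python3 - <<'E'
from h import *
f=take("scene");save(f,"s1.png");g=take("side");save(g,"d1.png")
s=telemetry.observe();print(s,bot.tcp_to_tips)
for q in(f,g): print(-np.array(q["R"]).T@q["t"], q["vertical_fov"])
E
```

```text
{'clock': 0.1, 'qpos': array([ 1.04880254,  0.52192925, -0.03631039,  1.59993869,  0.02120427,
        1.02108758, -0.11278902]), 'qd': array([-5.12291360e-05, -2.51424163e-03, -1.87280002e-04, -2.44113876e-04,
       -1.11898712e-03,  1.24132326e-03, -1.11542918e-03]), 'joint_efforts': array([ 3.35004850e-03, -9.28481770e+01,  1.98381163e+00, -3.70529616e+01,
        1.81412202e-02,  5.26465155e-03,  4.62175467e-05]), 'position': array([ 0.27270533, -0.5620645 ,  0.24980355]), 'tool_rot': array([-3.14061809e+00,  7.96879006e-05,  4.51781061e-01]), 'force': array([-0.34394765, -0.22873238, -0.21596962]), 'moment': array([ 0.0308702 , -0.02109393,  0.00233739]), 'finger_force': 0.0, 'grip_width': 0.08570642896080766} 0.019
[1.07211852 0.84450759 1.13657064] 53.25724960202716
[0.13084607 0.91875986 1.01030997] 50.53919011970105
```

View pics/s1.png

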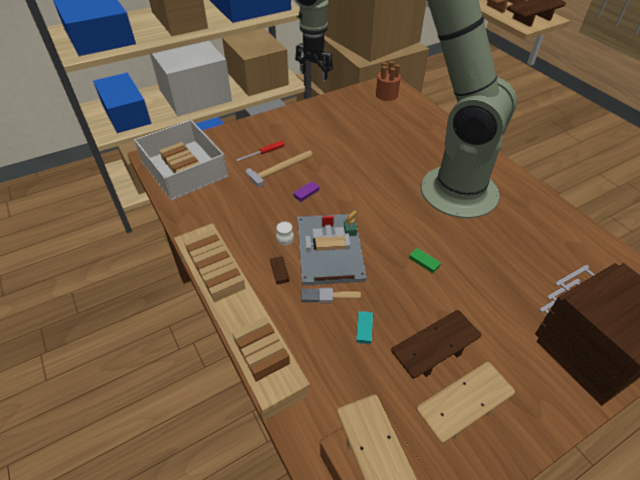

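View pics/d1.png

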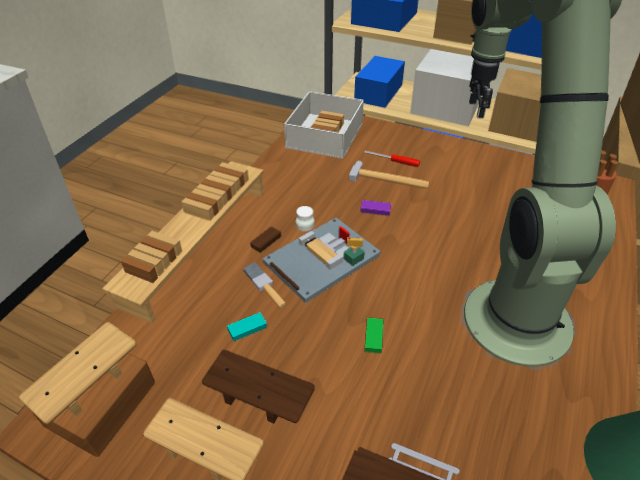

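The jig is at (331,248) in the scene view and (320,258) in the side view, with the red pad at (328,222) and the brass screw at (352,216) over the green block. The pale tooth sits in its nest at (331,242). The purple, green and turquoise blocks are look-alikes. I'll confirm this in an enlarged crop.

```bash
python3 - <<'E'
import cv2,numpy as np
a=cv2.imread("pics/s1.png")[203:290,285:380];b=cv2.imread("pics/d1.png")[212:302,255:390]
a=cv2.resize(a,None,fx=4,fy=4,interpolation=2);b=cv2.resize(b,None,fx=3,fy=3,interpolation=2)
o=np.zeros((max(a.shape[0],b.shape[0]),a.shape[1]+b.shape[1],3),np.uint8)
o[:a.shape[0],:a.shape[1]]=a;o[:b.shape[0],a.shape[1]:]=b
print(o.shape,a.shape);cv2.imwrite("pics/c1.png",o)
E
```

```text
(348, 785, 3) (348, 380, 3)
```

View pics/c1.png

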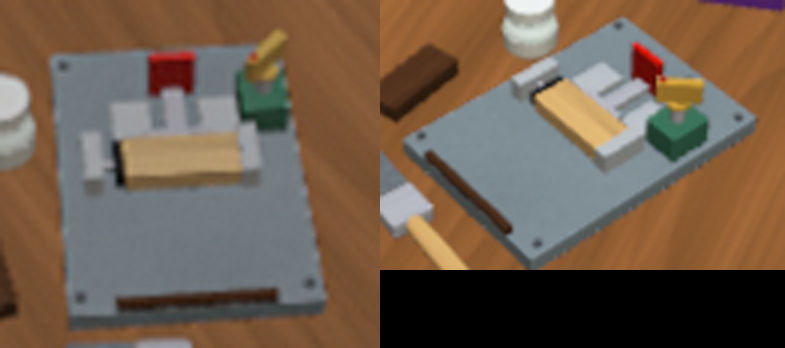

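The crop shows the red pad at scene (328,221), the brass wings at (351.5,217) with the red dot on the left wing, and the pale tooth between the cheeks. The sprung shoe is on its left. Next I fit the jig pose from the plate corners in both views.

```bash
cat >> h.py <<'E'
def load(n): return dict(np.load("pics/"+n+".npz",allow_pickle=True))
def jig(P,p):
    c,s=np.cos(p[2]),np.sin(p[2]);P=np.atleast_2d(P)
    return np.c_[p[0]+c*P[:,0]-s*P[:,1],p[1]+s*P[:,0]+c*P[:,1],P[:,2]]
E
python3 - <<'E'
from h import *
from scipy.optimize import least_squares
f=load("scene");g=load("side")
P=np.array([[.095,-.135,.02],[-.095,-.135,.02],[-.095,.135,.02],[.095,.135,.02]])
a=np.array([[298,217.5],[352.5,214.2],[366.2,278],[303,281.2]]);b=np.array([[335,218],[380,252.7],[307.3,298],[263.3,259.3]])
W=[world(f,*x,z=.02) for x in a]; print(np.round(W,3)); V=[world(g,*x,z=.02) for x in b]; print(np.round(V,3))
c=np.mean(W,0); d=W[3]-W[0]
p=least_squares(lambda p:np.r_[(proj(f,jig(P,p))-a).ravel(),(proj(g,jig(P,p))-b).ravel()],[c[0],c[1],np.arctan2(d[1],d[0])-np.pi/2])
print(p.x,np.degrees(p.x[2]),np.round(p.fun,1))
np.save("jig.npy",p.x)
print(jig([[-.07,-.055,.084],[0,-.085,.05],[0,0,.02]],p.x), world(f,351.5,217,.084),world(f,328,221,.05))
print(world(f,285,233,.03))
E
```

```text
[[ 0.567 -0.152  0.02 ]
 [ 0.403 -0.075  0.02 ]
 [ 0.514  0.169  0.02 ]
 [ 0.68   0.086  0.02 ]]
[[ 0.566 -0.149  0.02 ]
 [ 0.394 -0.064  0.02 ]
 [ 0.508  0.167  0.02 ]
 [ 0.677  0.091  0.02 ]]
[ 0.53844664  0.00782497 -0.4371653 ] -25.047726681826237 [-0.5 -0.5  2.1 -0.7  1.4 -0.4  0.1  1.1  0.3 -1.3  0.8 -2.4 -1.3  0.8
 -1.2 -0.9]
[[ 0.45174424 -0.01236647  0.084     ]
 [ 0.50245993 -0.06918124  0.05      ]
 [ 0.53844664  0.00782497  0.02      ]] [ 0.45098847 -0.01336254  0.084     ] [ 0.50560946 -0.06343782  0.05      ]
[ 0.64024924 -0.10258046  0.03      ]
```

```bash
python3 -m crank '0.085 .02 -.021 0 0 0 0;0.085 .025 -.026 0 0 0 0;0.085 .025 -.026 0 0 0 0;0.085 .025 -.026 0 0 0 0;0.085 .025 -.026 0 0 0 0;0.085 .025 -.026 0 0 0 0;0.085 .025 -.026 0 0 0 0;0.085 .025 -.026 0 0 0 0'
python3 -m crank '0.085 .025 -.026 0 0 0 0;0.085 .025 -.026 0 0 0 0;0.085 .025 -.026 0 0 0 0;0.085 .025 -.026 0 0 0 0;0.085 .025 -.026 0 0 0 0;0.085 .025 -.026 0 0 0 0;0.085 .025 -.026 0 0 0 0;0.085 .015 -.016 0 0 0 0'
python3 - <<'E'
from h import *
f=take("wrist");save(f,"w1.png");s=telemetry.observe();print(s["clock"],s["position"],s["tool_rot"],s["qpos"],s["force"])
p=np.load("jig.npy")
print(proj(f,jig([[-.07,-.055,.096],[0,-.089,.066],[0,0,.04]],p)),f["hand_eye"])
E
```

```text
clock: 0.77
position: [0.3597, -0.2928, 0.2502]
tool_rot: [-3.141, 0.0, 0.452]
force: [1.1, -0.4, 0.3]
grip_width: 0.0849
finger_force: 0.0
clock: 1.43
position: [0.4448, -0.03, 0.2503]
tool_rot: [-3.141, -0.001, 0.454]
force: [0.5, -0.1, 0.6]
grip_width: 0.085
finger_force: 0.0
1.4833 [ 0.44563244 -0.02726614  0.25036936] [-3.14024985e+00 -1.63025668e-03  4.57248491e-01] [ 0.18497357  0.24952123 -0.3023845   2.03631874  0.09415652  0.86775351
 -1.28303235] [-0.24344856  5.66854537  0.14199402]
[[304.36828946 202.33862206]
 [412.53434608 169.09900726]
 [333.67419831  67.60583564]] [[-2.22422984e-04 -9.55732335e-01 -2.94237411e-01  7.45681510e-02]
 [ 9.99999668e-01 -4.43368450e-04  6.84204819e-04 -1.72906921e-04]
 [-7.84372254e-04 -2.94237161e-01  9.55732116e-01 -1.23579652e-01]
 [ 0.00000000e+00  0.00000000e+00  0.00000000e+00  1.00000000e+00]]
```

View pics/w1.png

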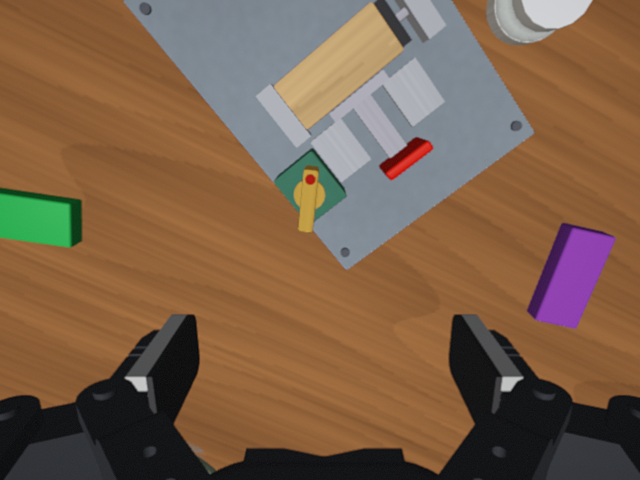

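The wrist view shows the wing bar from about (311.5,168), the end with the red dot, to (306,226). The red pad is at (406,158), the tooth at (340,65) and the jar at top right. The bar runs nearly along the tool's x axis.

```bash
python3 - <<'E'
from h import *
f=load("wrist");im=f["pixels"]
h=cv2.cvtColor(im,cv2.COLOR_RGB2HSV)[150:250,270:350]
c=cv2.resize(cv2.cvtColor(im,cv2.COLOR_RGB2BGR)[150:250,270:350],None,fx=6,fy=6,interpolation=2);cv2.imwrite("pics/c2.png",c)
a=world(f,311.5,168,.096);b=world(f,306,226,.096);print(a,b,np.linalg.norm(a-b),np.degrees(np.arctan2(*(a-b)[1::-1])),(a+b)/2)
for u,v in [(310,180),(308,205),(306,218),(306,226),(406,158)]: print(world(f,u,v))
# jig corners at z=.02
for u,v in [(346,268),(532,131)]: print(world(f,u,v,.02))
print(jig([[-.095,-.135,.02],[.095,-.135,.02]],np.load("jig.npy")))
E
```

```text
[ 0.47404955 -0.00689589  0.096     ] [ 0.43765822 -0.02021796  0.096     ] 0.0387531540820309 20.106578587101318 [ 0.45585389 -0.01355692  0.096     ]
[ 0.46675193 -0.00932833  0.09659248]
[ 0.45117449 -0.01527526  0.09598486]
[ 0.44267678 -0.01785013  0.09617298]
[ 0.4376376  -0.02022438  0.09592254]
[ 0.50554429 -0.06486507  0.06577983]
[ 0.39832432 -0.07431579  0.02      ]
[ 0.56696675 -0.15448236  0.02      ]
[[ 0.39522551 -0.07425857  0.02      ]
 [ 0.56735705 -0.15469946  0.02      ]]
```

View pics/c2.png

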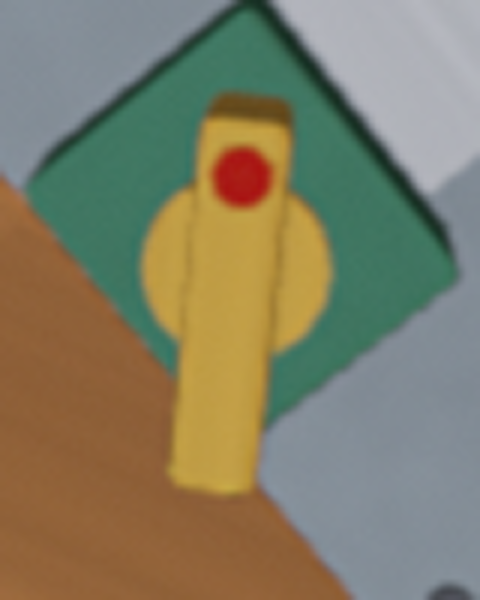

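```bash
python3 -m crank '0.085 .0164 -.0133 0 0 0 0;0.085 0 0 .03 0 0 5.6;0.085 0 0 .03 0 0 0;0.085 0 0 .02 0 0 0;.06 0 0 .01 0 0 0;.05 0 0 0 0 0 0;.05 0 0 0 0 0 0;.05 0 0 0 0 0 0' 30
python3 - <<'E'
from h import *
f=take("wrist");save(f,"w2.png");s=telemetry.observe();print(s["position"],s["tool_rot"],s["qpos"],s["force"],s["moment"])
print(proj(f,jig([[-.07,-.055,.096]],np.load("jig.npy"))))
E
```

```text
clock: 2.15
position: [0.4537, -0.0144, 0.1614]
tool_rot: [3.141, -0.001, 0.354]
force: [0.7, -0.0, -0.2]
grip_width: 0.0495
finger_force: 0.0
[ 0.45375486 -0.01441457  0.16143727] [ 3.14097202e+00 -1.62628133e-03  3.53777409e-01] [ 0.11110619  0.39844422 -0.26281114  2.11036774  0.16770648  0.65018529
 -1.48274398] [-0.1071896   0.20313288 -0.41448626] [-0.02348578  0.03524439 -0.05074772]
[[318.12035513 274.49283473]]
```

View pics/w2.png

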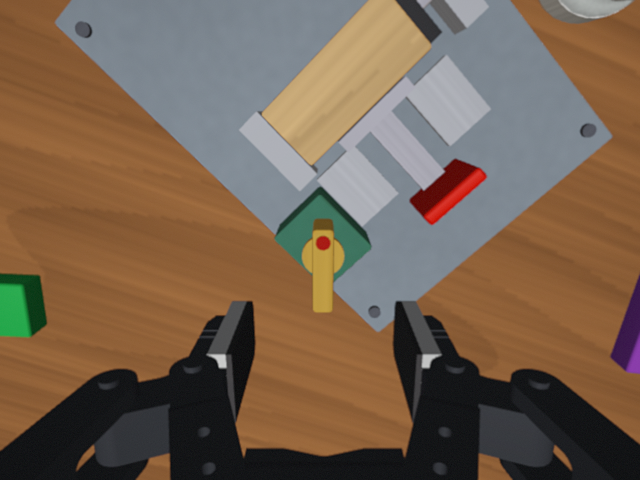

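The bar lies along the tool's x axis, with its centre at (322.7,271), midway between the fingers. J7 is low for the clockwise turn, so I'll take the half-turned grasp.

```bash
for i in 1; do :; done
python3 -m crank '.05 0 0 0 0 0 -7.1;.05 0 0 0 0 0 -7.1;.05 0 0 0 0 0 -7.1;.05 0 0 0 0 0 -7.1;.05 0 0 0 0 0 -7.1;.05 0 0 0 0 0 -7.1;.05 0 0 0 0 0 -7.1;.05 0 0 0 0 0 -7.1' >/dev/null
python3 -m crank '.05 0 0 0 0 0 -7.1;.05 0 0 0 0 0 -7.1;.05 0 0 0 0 0 -7.1;.05 0 0 0 0 0 -7.1;.05 0 0 0 0 0 -7.1;.05 0 0 0 0 0 -7.1;.05 0 0 0 0 0 -7.1;.05 0 0 0 0 0 -7.1' >/dev/null
python3 -m crank '.05 0 0 0 0 0 -7.1;.05 0 0 0 0 0 -7.1;.05 0 0 0 0 0 -7.1;.05 0 0 0 0 0 -7.1;.05 0 0 0 0 0 -7.1;.05 0 0 0 0 0 -7.1;.05 0 0 0 0 0 -7.1;.05 0 0 0 0 0 -7.1' >/dev/null
python3 -m crank '.05 0 0 0 0 0 -4.8;.05 0 0 0 0 0 -4.8;.05 0 0 .01 0 0 0;.05 0 0 .01 0 0 0;.05 0 0 .01 0 0 0;.05 0 0 0 0 0 0;.05 0 0 0 0 0 0;.05 0 0 0 0 0 0'
python3 - <<'E'
from h import *
s=telemetry.observe();print(s["position"],s["tool_rot"],s["qpos"],s["force"],s["moment"])
E
```

```text
clock: 4.87
position: [0.4532, -0.0141, 0.1304]
tool_rot: [3.142, -0.0, -2.788]
force: [0.1, -1.0, -0.2]
grip_width: 0.0499
finger_force: 0.0
[ 0.45318378 -0.01405608  0.13036797] [ 3.14157103e+00 -5.05797802e-05 -2.78787095e+00] [ 0.64535098  0.63176504 -0.99445642  2.10758959  0.75241155  0.81037835
  1.10408307] [ 0.13609331 -0.9574667  -0.22978941] [0.00462149 0.03171665 0.00151967]
```

```bash
python3 -m crank '.05 0 0 .012 0 0 0;.05 0 0 .012 0 0 0;.05 0 0 .011 0 0 0;.03 0 0 0 0 0 0;.0 0 0 0 0 0 0;.0 0 0 0 0 0 0;.0 0 0 0 0 0 0;.0 0 0 0 0 0 0' 40
python3 -m crank '.0 0 0 0 0 0 0;.0 0 0 0 0 0 0;.0 0 0 0 0 0 6;.0 0 0 0 0 0 6;.0 0 0 0 0 0 6;.0 0 0 0 0 0 6;.0 0 0 0 0 0 0;.0 0 0 0 0 0 0'
python3 - <<'E'
from h import *
s=telemetry.observe();print(s["position"],s["tool_rot"],s["qpos"],s["force"],s["moment"])
E
```

```text
clock: 5.53
position: [0.4534, -0.014, 0.0961]
tool_rot: [-3.141, 0.001, -2.788]
force: [-2.4, 2.1, 4.5]
grip_width: 0.0088
finger_force: 43.2
clock: 6.2
position: [0.4534, -0.014, 0.0961]
tool_rot: [-3.141, 0.001, 3.08]
force: [-3.7, 3.0, 13.6]
grip_width: 0.0087
finger_force: 44.0
[ 0.45339253 -0.01395126  0.09607839] [-3.14145501e+00  1.06881456e-03  3.08021532e+00] [ 0.53404098  0.64507638 -0.83881593  2.13106591  0.7691536   0.69912906
  0.67940012] [-3.6894121  2.9567586 13.6234516] [ 0.62355749  0.84804912 -0.0674633 ]
```

```bash
python3 -m crank '.0 0 0 0 0 0 4.5;.0 0 0 0 0 0 4.5;.0 0 0 0 0 0 4.5;.0 0 0 0 0 0 4.5;.0 0 0 0 0 0 1;.0 0 0 0 0 0 1;.0 0 0 0 0 0 0;.0 0 0 0 0 0 0'
python3 -c "
from h import *
s=telemetry.observe();print(s['moment'],s['force'],s['qpos'])"
python3 -m crank '.0 0 0 0 0 0 1;.0 0 0 0 0 0 1;.0 0 0 0 0 0 1;.0 0 0 0 0 0 0;.0 0 0 0 0 0 0;.0 0 0 0 0 0 0;.0 0 0 0 0 0 0;.0 0 0 0 0 0 0'
python3 -c "
from h import *
s=telemetry.observe();print(s['moment'],s['force'])"

```

```text
clock: 6.87
position: [0.4534, -0.0139, 0.0961]
tool_rot: [3.141, 0.001, 2.732]
force: [-4.7, 3.4, 13.8]
grip_width: 0.0088
finger_force: 44.3
[ 0.74837101  0.9433149  -0.07826242] [-4.67743196  3.35471359 13.78257622] [ 0.47747593  0.61671149 -0.75748991  2.13344931  0.70717988  0.65814386
  0.38763703]
clock: 7.53
position: [0.4534, -0.0139, 0.0961]
tool_rot: [3.141, 0.001, 2.68]
force: [-4.6, 3.4, 13.7]
grip_width: 0.0087
finger_force: 44.5
[0.69334075 0.90807409 0.32039641] [-4.62660856  3.37666394 13.70587891]
```

```bash
python3 -m crank '.0 0 0 0 0 0 1;.0 0 0 0 0 0 1;.0 0 0 0 0 0 0;.0 0 0 0 0 0 0;.0 0 0 0 0 0 0;.0 0 0 0 0 0 0;.0 0 0 0 0 0 0;.0 0 0 0 0 0 0'
python3 -c "
from h import *
s=telemetry.observe();print(s['moment'],s['force'],s['tool_rot'])"

```

```text
clock: 8.2
position: [0.4534, -0.0138, 0.0961]
tool_rot: [3.141, 0.001, 2.646]
force: [-3.6, 2.7, 14.5]
grip_width: 0.0094
finger_force: 51.6
[0.55615817 0.93337559 0.97932077] [-3.63229943  2.6660654  14.53849741] [3.14096583e+00 9.42358069e-04 2.64638433e+00]
```

```bash
python3 -m crank '.0 0 0 0 0 0 -6.2;.0 0 0 0 0 0 -6.2;.0 0 0 0 0 0 -6.2;.0 0 0 0 0 0 -6.2;.0 0 0 0 0 0 -6.2;.0 0 0 0 0 0 -6.2;.0 0 0 0 0 0 -6.2;.0 0 0 0 0 0 -6.2'
python3 -m crank '.0 0 0 0 0 0 -6.2;.0 0 0 0 0 0 -6.2;.0 0 0 0 0 0 -6.2;.0 0 0 0 0 0 -6.2;.0 0 0 0 0 0 -6.2;.0 0 0 0 0 0 -6.2;.0 0 0 0 0 0 -6.2;.0 0 0 0 0 0 0'
python3 -m crank '.0 0 0 0 0 0 0;.0 0 0 0 0 0 0;.05 0 0 0 0 0 0;.05 0 0 0 0 0 0;.05 0 0 0 0 0 0;.05 0 0 -.02 0 0 0;.05 0 0 -.03 0 0 0;.05 0 0 -.03 0 0 0'
python3 - <<'E'
from h import *
f=take("wrist");s=telemetry.observe();print(s["clock"],s["position"],s["tool_rot"],s["qpos"],s["force"],s["moment"])
save(f,"w3.png")
E
```

```text
clock: 8.87
position: [0.4535, -0.0141, 0.0961]
tool_rot: [-3.141, 0.001, -2.767]
force: [-3.8, 2.1, 11.5]
grip_width: 0.0088
finger_force: 44.0
clock: 9.53
position: [0.4536, -0.0142, 0.096]
tool_rot: [-3.141, 0.001, -2.008]
force: [-3.0, 0.4, 16.8]
grip_width: 0.0089
finger_force: 44.6
clock: 10.2
position: [0.4526, -0.0141, 0.1761]
tool_rot: [3.14, -0.0, -2.017]
force: [0.3, -0.8, 0.7]
grip_width: 0.0503
finger_force: 0.0
10.25 [ 0.45448932 -0.0134691   0.18084883] [-3.13824335e+00  1.60806698e-03 -2.01727441e+00] [ 0.80271556  0.64694335 -1.23764065  2.06371173  0.75474289  0.98446557
  1.85883453] [5.48754639 2.31204327 7.16961033] [ 0.16916705 -0.28308262 -0.01172643]
```

View pics/w3.png

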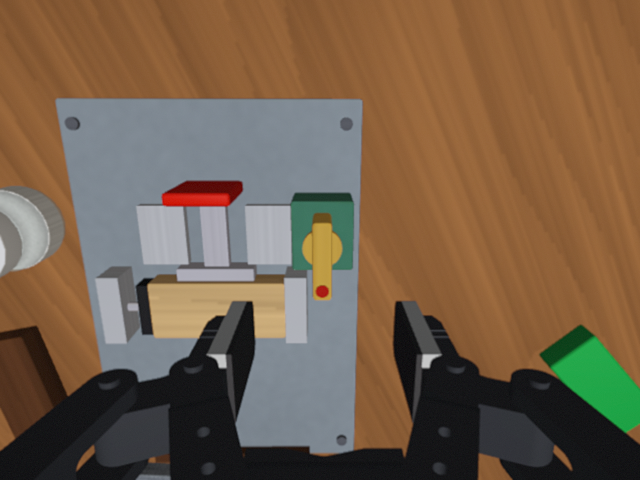

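The bar is now along the jig's y axis with the dot towards +y, from (322,215) to (322,297). That is a quarter turn from bottomed. Next I close the fingers and come down behind the pad, seen at (203,193).

```bash
python3 -m crank '0 .0195 -.0228 0 0 0 0;0 .0195 -.0228 0 0 0 0;0 .0195 -.0229 0 0 0 0;0 0 0 .03 0 0 0;0 0 0 .03 0 0 0;0 0 0 0 0 0 0;0 0 0 0 0 0 0;0 0 0 0 0 0 0' 40
python3 - <<'E'
from h import *
s=telemetry.observe();P=s["position"];p=np.load("jig.npy");c,S=np.cos(p[2]),np.sin(p[2]);d=P[:2]-p[:2]
print(P,s["tool_rot"],s["qpos"],s["grip_width"],"jig",c*d[0]+S*d[1],-S*d[0]+c*d[1])
f=take("wrist");save(f,"w4.png")
E
```

```text
clock: 10.92
position: [0.4899, -0.0962, 0.1166]
tool_rot: [-3.141, 0.001, -2.018]
force: [-0.8, 0.2, 0.4]
grip_width: 0.0
finger_force: 0.0
[ 0.48994768 -0.09620658  0.11664635] [-3.14086245e+00  5.96278481e-04 -2.01819861e+00] [ 0.85221448  0.79073628 -1.1130995   2.00061615  0.8982459   0.95292142
  1.95848056] 3.920710981916026e-05 jig 0.00010625659349750016 -0.1147811020727369
```

View pics/w4.png

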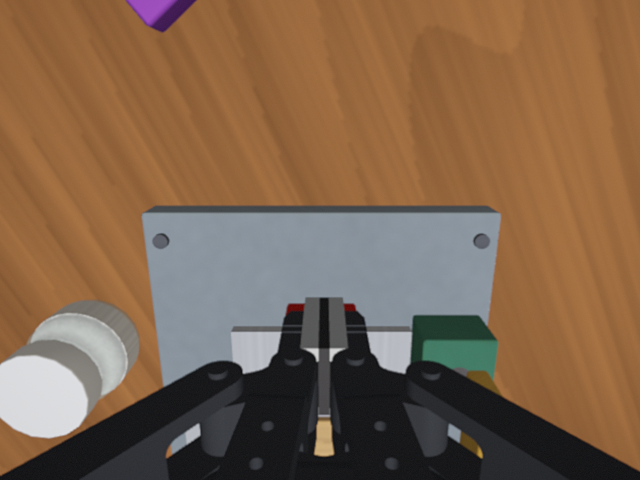

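The closed fingers at (324,325) are centred on the pad (287–355, 305).

```bash
python3 -m crank '0 0 0 .016 0 0 0;0 0 0 .016 0 0 0;0 0 0 .0166 0 0 0;0 0 0 0 0 0 0;0 -.008 0 0 0 0 0;0 -.008 0 0 0 0 0;0 -.008 0 0 0 0 0;0 0 0 0 0 0 0'
python3 -m crank '0 -.006 0 0 0 0 0;0 -.006 0 0 0 0 0;0 -.006 0 0 0 0 0;0 -.006 0 0 0 0 0;0 -.006 0 0 0 0 0;0 -.006 0 0 0 0 0;0 0 0 0 0 0 0;0 0 0 0 0 0 0'
python3 - <<'E'
from h import *
s=telemetry.observe();P=s["position"];p=np.load("jig.npy");c,S=np.cos(p[2]),np.sin(p[2]);d=P[:2]-p[:2]
print(P,s["force"],"jig",c*d[0]+S*d[1],-S*d[0]+c*d[1])
E
```

```text
clock: 11.63
position: [0.5011, -0.0737, 0.068]
tool_rot: [-3.14, 0.0, -2.018]
force: [-0.6, -1.8, 0.9]
grip_width: -0.0002
finger_force: 1.2
clock: 12.3
position: [0.5157, -0.0428, 0.0672]
tool_rot: [-3.141, -0.0, -2.019]
force: [-2.1, -3.7, 3.0]
grip_width: -0.0002
finger_force: 2.2
[ 0.5156911  -0.04276323  0.06717074] [-2.09664967 -3.68584021  2.98504098] jig 0.0008021733833520235 -0.055464742064128436
```

```bash
python3 -m crank '0 -.004 0 0 0 0 0;0 -.003 0 0 0 0 0;0 -.002 0 0 0 0 0;0 -.001 0 0 0 0 0;0 -.001 0 0 0 0 0;0 0 0 0 0 0 0;0 0 0 0 0 0 0;0 0 0 0 0 0 0'
python3 - <<'E'
from h import *
s=telemetry.observe();P=s["position"];p=np.load("jig.npy");c,S=np.cos(p[2]),np.sin(p[2]);d=P[:2]-p[:2]
print(P,s["force"],"jig",c*d[0]+S*d[1],-S*d[0]+c*d[1])
E
```

```text
clock: 12.97
position: [0.5194, -0.0351, 0.0669]
tool_rot: [3.142, -0.004, -2.021]
force: [-8.4, -14.6, 12.8]
grip_width: 0.0003
finger_force: 8.6
[ 0.51935094 -0.03511112  0.06687221] [ -8.4188918  -14.59705332  12.83145535] jig 0.000878127240428888 -0.046982791882423366
```

```bash
python3 -m crank '0 -.001 0 0 0 0 0;0 -.001 0 0 0 0 0;0 0 0 0 0 0 0;0 0 0 0 0 0 0;0 .008 0 0 0 0 0;0 .008 0 0 0 0 0;0 .008 0 0 0 0 0;0 .008 0 0 0 0 0'
python3 -m crank '0 .01 0 0 0 0 0;0 .01 0 0 0 0 0;0 .01 0 0 0 0 0;0 .013 0 0 0 0 0;0 0 0 -.03 0 0 0;0 0 0 -.04 0 0 0;0 0 0 -.04 0 0 0;0 .02 0 -.04 0 0 0'
python3 -m crank '.05 0 0 0 0 0 0;.05 0 0 0 0 0 0;.05 0 0 0 0 0 0;.05 0 0 0 0 0 0;.05 0 0 0 0 0 0;.05 0 0 0 0 0 0;.05 0 0 0 0 0 0;.05 0 0 0 0 0 0'
python3 - <<'E'
from h import *
f=take("wrist");p=np.load("jig.npy")
g=take("side");a=f["pixels"];b=cv2.resize(g["pixels"][212:302,255:390],None,fx=4,fy=4,interpolation=2)
a=cv2.resize(a,(256,192))
f=take("scene");c=cv2.resize(f["pixels"][203:290,285:380],(256,234))
o=np.zeros((430,800,3),np.uint8);o[:360,:540]=b;o[:192,542:798]=a;o[194:428,542:798]=c
cv2.imwrite("pics/e.png",o[:,:,::-1])
E
```

```text
clock: 13.63
position: [0.5071, -0.0605, 0.0669]
tool_rot: [-3.141, 0.0, -2.02]
force: [0.7, -3.6, 2.1]
grip_width: 0.0
finger_force: 1.4
clock: 14.3
position: [0.4809, -0.1127, 0.2163]
tool_rot: [-3.141, 0.003, -2.015]
force: [1.0, -0.6, 0.3]
grip_width: -0.0
finger_force: 0.0
clock: 14.97
position: [0.4805, -0.115, 0.2137]
tool_rot: [3.141, 0.0, -2.019]
force: [-0.1, -0.3, -0.3]
grip_width: 0.05
finger_force: 0.0
```

View pics/e.png

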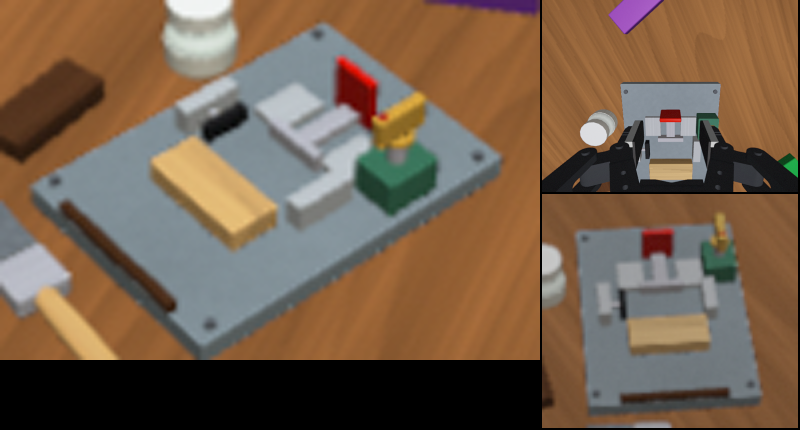

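The tooth lies flat on the apron, clear of the cheeks. The slide is back at rest and the screw is still at its quarter turn. I'll check the tooth's position in numbers, then hand in.

```bash
python3 - <<'E'
from h import *
p=np.load("jig.npy");g=load("side");P=world(g,255+213/4,212+184/4,.04);c,S=np.cos(p[2]),np.sin(p[2]);d=P[:2]-p[:2]
y=-S*d[0]+c*d[1];print(P,c*d[0]+S*d[1],y)
if y>.044: print(bot.job_done())
E
```

```text
[0.55793507 0.0540145  0.04      ] -0.0018997537106571656 0.05009653384841082
the job is handed in; nothing more can be done
None
```

The job is handed in, at about 15 s of the 58 s allowed: the thumbscrew was bottomed and backed off a quarter turn, and the slide pushed the pale tooth onto the apron (about y 50 mm, x -2 mm) and sprang back; I haven't seen the verdict.

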